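Close the winged cap of the bearing cleaner tube

ROBOT

A 6-joint arm with a two-finger parallel gripper is mounted at the origin on the work surface. World frame = base frame: x ahead of the robot, y to its left, z up, the work surface at z = 0. Lengths are in m, angles in degrees, forces in N, time in s.
With the tool pointing down it reaches from about 0.25 to 0.725 m from the base axis. Payload 9.7 kg.
Tool frame: the origin (TCP) lies on the centre line of the jaws, within the pads' length; the fingertips stand 19 mm ahead of it and the grasp point (between the pads) is the TCP; z points along the fingers, y is the direction in which the jaws open and shut (so a half turn about z gives the same grasp; the last joint's range is limited). The gripper opens to 85 mm and grips with 20 to 120 N. Pads are 22 mm wide; open, the fingers measure 114 mm over their backs; the gripper's body (76 mm by 85 mm) begins 54 mm behind the grasp point. The pads swing forward as they close: fully open they stand 13 mm farther back than shut.
Start: joints at [-74.198, 4.979, 10.078, 95.1, 0, 90], TCP at [0.15, -0.529, 0.25] pointing down, gripper open.
Joint ranges: [-179.16, 179.16], [-48.56, 103.87], [-65.8, 70.77], [-126.05, 130.52], [-82.76, 87.17], [-180, 180]. Speed limits (degrees/s): [127.2, 127.2, 147.25, 180, 180, 180].

INTERFACE

Orientations are given as [roll, pitch, yaw] about the fixed x, y, z axes, in that order (R = Rz(yaw) Ry(pitch) Rx(roll)).
In Python, from workcell import bot gives the robot as it stands.
- The arm moves only by the tool servo_tool, never from a script. Its argument "motion" is a list that holds one entry, the list of rows, each a list of 6 numbers: the shift along the tool's x, y, z in mm, then the turn, a rotation vector about the tool's x, y, z in rad. A call has 1 to 5 rows; each row shifts and turns the commanded pose from where the row before left it, along the tool's axes as they then stand; what a row does not reach is not made up. A row lasts 1/10 s, in which the tool goes at most 50 mm and 8.59 degrees, less where a joint would pass 70% of its speed; a pose out of reach is approached as far as the arm can. A call is refused whole if a number of a shift passes 50 or a number of a turn 0.15, either way. A call with a gripper value outside its range is refused whole. "gripper" is the finger opening in mm, from 0 to 85.4, set as the call begins (left out, the last holds). The fingers move at their own pace and stop on an object; "newtons" is the grip in N (left out, the last holds). Time passes only in rows, so rows that do not move let the fingers close. It gives the time, the measured TCP pose, the force and the opening at its end, in the units of the state.
- bot.get_obs(): the state, without advancing time (a new reading comes with each control period).
- bot.camera(name): name is "scene" or "top"; returns a dict with "color" (384x512x3 uint8, red, green, blue), "fx", "fy", "cx", "cy" (pixels), "R" (3x3) and "t" (3): a world point X has camera coordinates R X + t. Camera axes: x right, y down, z forward; pixel columns grow to the right and rows downward; lengths in m; the calibration is good to about 2 mm. A picture is of the moment at which its call begins. There is no depth.
- bot.job_done(): hands the job in, once; it reports no verdict.
Trained networks look in a picture, given as the dict that the camera call returned (one of the last four; its "shot" number tells which), for a name from the list of things; names that differ only in an ending like _2 or _b are one class to them, and where a whole thing is asked for, a point or a joint stands for the part that bears it (a point fixed in the world has none). Each returns a list of dicts, best first, with "confidence" (0 to 1); they miss things now and then, are a little off and sometimes report something else, mostly with a low value. They report only what shows in the picture. A call takes as long as a camera call. They do not tell look-alikes from the thing itself.
- bot.look_for(picture, label): "rect" ([left, top, width, height] in pixels, round what is visible of it).
The state is a dict: "time": time; "q": joint angles; "qd": joint speeds; "joint_efforts": joint torques, N m; "ee_pos": TCP position; "tcp_rot": TCP orientation; "wrist_force": force on the tool from outside, world axes, zero at the start; "torque": the same for the moment, N m; "opening": finger opening in m.
Only numpy, scipy, OpenCV 4.12 (cv2) and the standard library are available. Lean on these libraries where they do the work, as an engineer would, in place of code of your own. Each camera call takes 0.05 s, during which the arm holds its last target.

TASK

Close the loose cap of the bearing cleaner tube: push its orange wings round clockwise (seen from above) with repeated fingertip strokes until the cap is screwed fully home and will turn no further. Only push the wings from the side: never take the cap or a wing between the fingers. Leave the yo-yo half, bearing remover, spacer cup and tweezers standing or lying where they are, and finish with the hand clear.

Things in the scene. Friction and masses are not known exactly. Their poses are not given: they have to be found in the camera images.
- stand: Fixed bench stand holding the steel cleaner tube upright. Origin on the table at the tube's vertical axis, which is also the cap's axis; z up. Grey base plate 120 x 100 x 10 mm (x, y, z) centred on the origin; tube of 40 mm diameter with a 48 mm collar whose top is 56 mm above the table. A guard plate stands on its -x side.
- guard_top (a point): Middle of the top edge of the stand's upright aluminium guard plate, 47 mm from the cap's axis on the stand's -x side and 118 mm above the table. Plate 10 mm thick (stand's x), 44 mm wide (stand's y); its inner face is 42 mm from the axis, so a thick finger cannot follow a wing all the way round. The rest of the circle is free.
- cap (a joint): Turn of the cap in rad: 0 = screwed fully home on the collar (hard stop), larger = unscrewed (counter-clockwise from above). Starts 0.86 to 1.43 turns from home (5.4 to 9.0). It rises 4 mm per turn: a loose cap shows a gap with brass thread beneath. It stays where left; turning takes about 0.06 N m (2 N at a wing). Pressing down does not turn it.
- cap_wings (a point): On the cap's axis at half wing height, 83 mm above the table when home; turns and rises with the cap. x axis along the wings, parallel to the stand's x at joint 0. Two opposite orange upright wings 8 mm thick, to 36 mm from the axis, from 11 mm below to 11 above this point; hub 18 mm diameter, top 7 mm above; black skirt 46 mm diameter, from 27 to 13 mm below.
- yoyo_half: Loose purple plastic yo-yo half, 56 mm diameter, 18 mm high with a thin 8 mm steel axle stub on top; origin at the centre of its underside. Bystander, not to be moved.
- remover: Loose stainless push-button bearing remover standing upright, 30 mm diameter foot, 76 mm tall; origin at the centre of its underside. Bystander, not to be moved.
- spacer_cup: Loose white nylon spacer cup, 32 mm diameter, 22 mm high; origin at the centre of its underside. Bystander, not to be moved.
- tweezers: Loose chrome tweezers lying flat, about 120 mm long along their x axis, 8 mm high; origin at the middle of their underside. Bystander, not to be moved.
There are look-alikes about, which are no part of the job. Of the things like the stand, leave any that is purple; of the rest the smaller one is meant.

How it is judged (in metres and radians):
At the end, for the whole second after the job is handed in: The cap is fully home (within 0.2 rad of its stop) and at rest, and the four bystanders are within 20 mm of where they began, upright as at the start (value of joint cap below 0.2 rad and velocity of joint cap between -0.05 and 0.05 rad/s and not (distance of yoyo_half from where it was at the start of the episode above 0.02 m) and not (distance of remover from where it was at the start of the episode above 0.02 m) and not (distance of spacer_cup from where it was at the start of the episode above 0.02 m) and not (distance of tweezers from where it was at the start of the episode above 0.02 m) and angle between each of yoyo_half, remover, spacer_cup, tweezers's own z axis and vertical below 0.2 rad); the robot touches nothing.
It fails at once if the cap or a wing was taken between the fingers (the grasp point lay inside a wing or the hub, with the fingertips well below the wing tops) (x of the grasp point in the frame of cap_wings between -0.036 and 0.036 m and y of the grasp point in the frame of cap_wings between -0.005 and 0.005 m and z of the grasp point in the frame of cap_wings between -0.02 and 0.024 m).
It fails at once if a bystander was pushed, lifted or carried more than 20 mm (distance of any of yoyo_half, remover, spacer_cup, tweezers from where it was at the start of the episode above 0.02 m).
It also fails if it takes over 72 s, if anything falls off the work surface, if the arm or the gripper's body presses on something with over 40 N, if the wrist force passes 120 N, or if a joint passes its speed limit or range.

## Working session

There is one attempt and no reset: what is moved stays moved. The work goes in short steps, Python scripts to look and compute and a tool call to move; the robot and the scene stay as the last step left them, time stands still between calls to the robot, and variables do not carry over. Pictures are saved under pics/ and viewed, and the job is handed in when it is done.

Besides the shell and the picture viewer there is one more tool, called after "Emit:" as name(argument=value, ...) on one line, values as JSON. servo_tool: Moves the arm, as the interface text tells. Its arguments: {"type":"object","properties":{"motion":{"type":"array","items":{"type":"array","items":{"type":"array","items":{"type":"number"}}}},"gripper":{"type":"number"},"newtons":{"type":"number"}},"required":["motion"]}

```bash
ls; mkdir -p pics
python3 - <<'E'
from workcell import bot
import cv2,pickle
o=bot.get_obs();print(o)
for n in("scene","top"):
    p=bot.camera(n);cv2.imwrite(f"pics/{n}0.png",cv2.cvtColor(p["color"],cv2.COLOR_RGB2BGR))
    pickle.dump(p,open(f"pics/{n}0.pkl","wb"))
    print(n,p["fx"],p["fy"],p["cx"],p["cy"],p["R"],p["t"])
    for l in("stand","cap","yoyo_half","remover","spacer_cup","tweezers"):
        print(l,[(d["rect"],round(d["confidence"],2)) for d in bot.look_for(p,l)])
E
```

```text
pics
{'time': 0.0, 'q': array([-7.41975717e+01,  5.01189505e+00,  1.00348242e+01,  9.50978509e+01,
        4.95192350e-04,  9.00000177e+01]), 'qd': array([ 0.07262075,  0.07471431,  0.00104101,  0.07461087,  0.01390828,
       -0.09522217]), 'joint_efforts': array([ 5.95557849e-04, -5.20388925e+01,  4.64803112e+01,  1.62656681e-02,
       -1.86560783e-05,  2.60212076e-06]), 'ee_pos': array([ 0.14972743, -0.5290315 ,  0.24957872]), 'tcp_rot': array([-1.79925078e+02, -4.95168827e-04,  1.58024100e+01]), 'wrist_force': array([ 0.04545801, -0.144233  ,  0.00476559]), 'torque': array([ 0.03547903, -0.02981504, -0.01978656]), 'opening': 0.08516162831335912}
scene 393.13928072775286 393.13928072775286 254.96507010265276 192.20160137863206 [[-0.70471306  0.70933988  0.01471196]
 [ 0.48075183  0.49266048 -0.72537116]
 [-0.52178269 -0.50410573 -0.68820072]] [ 0.35971202 -0.26283126  1.31705844]
stand [([213.7, 262.6, 67.7, 81.1], 0.94), ([234.8, 178.1, 61.2, 75.4], 0.64), ([343.1, 189.8, 98.2, 89.6], 0.64), ([283.6, 257.2, 18.6, 20.7], 0.52)]
cap [([247.1, 194.1, 30.0, 26.5], 0.97), ([373.8, 20
[... 156 characters left out ...]
cer_cup [([285.1, 259.6, 15.8, 18.5], 0.61)]
tweezers [([291.4, 193.2, 29.7, 30.4], 0.47)]
top 360.8246966250089 360.8246966250089 260.2004967993692 194.10979936116544 [[ 0.02208923 -0.99950093  0.0225822 ]
 [-0.98611384 -0.02550099 -0.16410115]
 [ 0.16459512 -0.01864375 -0.986185  ]] [0.05273651 0.63726776 0.8004193 ]
stand [([161.5, 110.9, 55.3, 58.8], 0.88), ([85.8, 227.9, 93.3, 87.0], 0.77), ([213.3, 182.1, 54.0, 55.4], 0.63)]
cap [([223.4, 197.1, 27.6, 21.8], 0.84), ([175.7, 118.2, 22.3, 27.8], 0.7), ([110.4, 257.9, 31.6, 34.5], 0.63)]
yoyo_half [([251.9, 148.4, 18.2, 24.1], 0.86)]
remover [([275.5, 208.2, 15.9, 10.7], 0.61), ([214.0, 182.8, 49.5, 55.7], 0.54)]
spacer_cup []
tweezers []
```

Run:
```python
import cv2
a=cv2.imread("pics/scene0.png")[150:370,170:460];cv2.imwrite("pics/scene0c.png",cv2.resize(a,None,fx=2.7,fy=2.7,interpolation=2))
a=cv2.imread("pics/top0.png")[80:340,60:360];cv2.imwrite("pics/top0c.png",cv2.resize(a,None,fx=2.3,fy=2.3,interpolation=2))
```

```text
(no output)
```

View pics/scene0c.png

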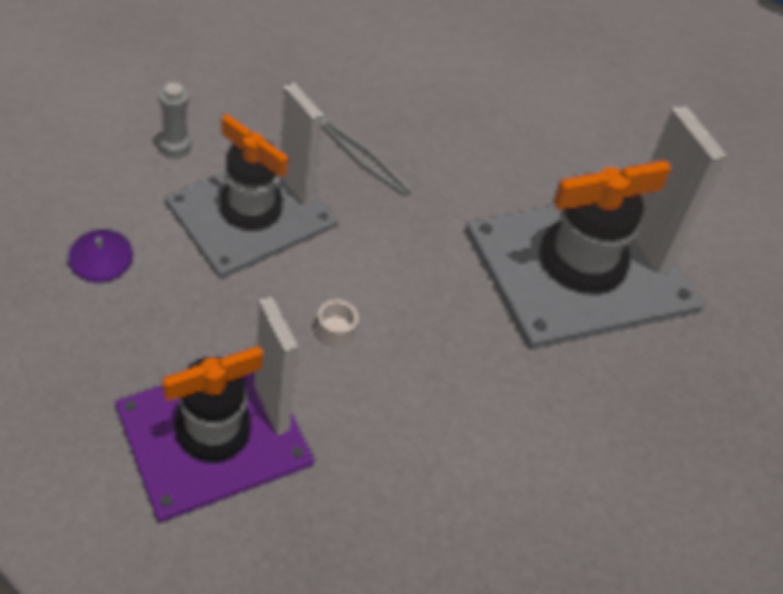

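View pics/top0c.png

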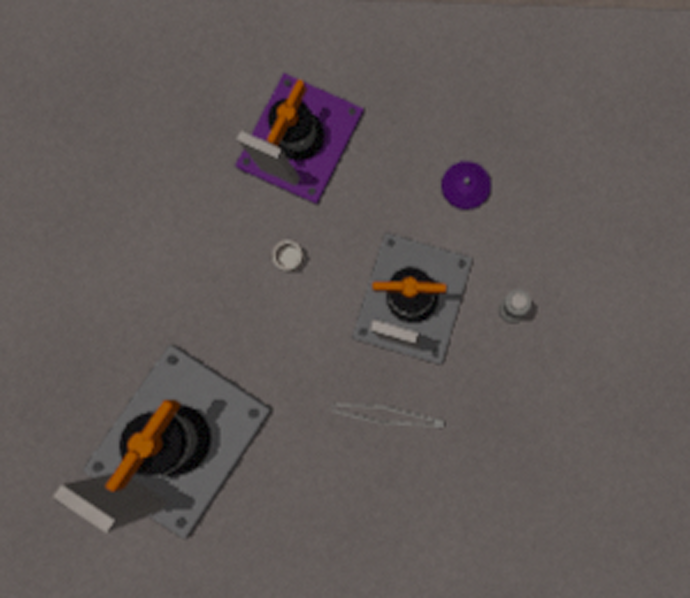

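The candidates are the purple stand (scene ~248,303), the large grey one (scene ~390,230) and the small grey one (scene ~262,216; top ~238,205). Purple is ruled out and the smaller of the other two is meant, so the target is the small grey stand. I'll confirm that in an enlarged crop.

Run:
```python
import cv2
a=cv2.imread("pics/scene0.png")[175:260,225:305];a=cv2.convertScaleAbs(a,alpha=1.4);cv2.imwrite("pics/scene0d.png",cv2.resize(a,None,fx=7,fy=7,interpolation=2))
a=cv2.imread("pics/top0.png")[170:250,200:300];a=cv2.convertScaleAbs(a,alpha=1.4);cv2.imwrite("pics/top0d.png",cv2.resize(a,None,fx=7,fy=7,interpolation=2))
```

```text
(no output)
```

View pics/scene0d.png

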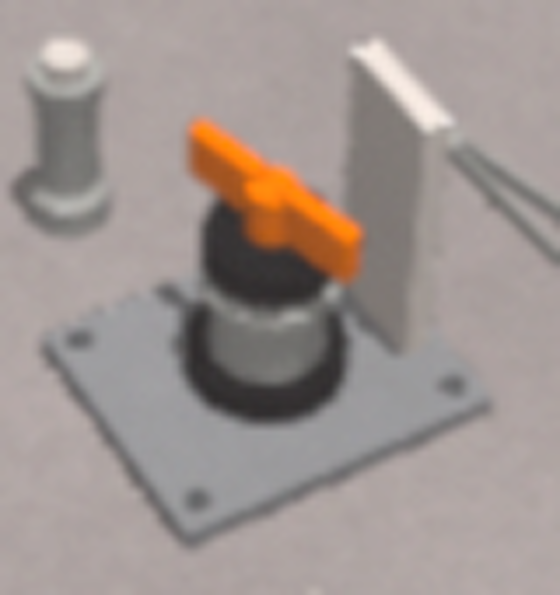

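View pics/top0d.png

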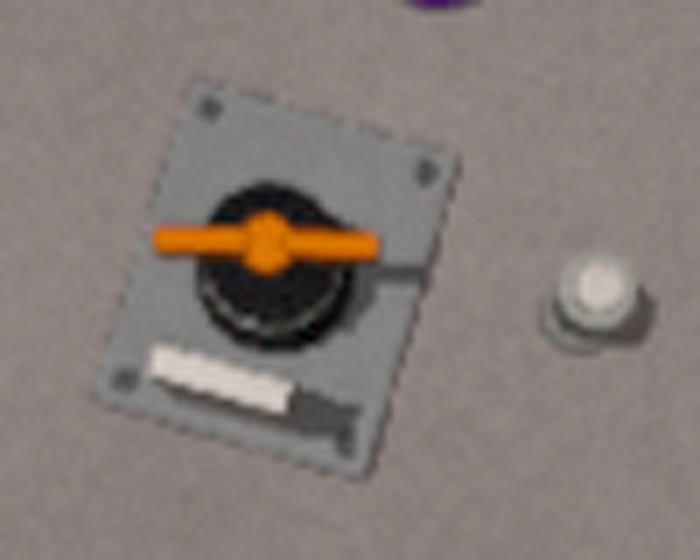

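```bash
cat > h.py <<'E'
import numpy as np,pickle,cv2
from scipy.optimize import least_squares
def proj(p,X):
    c=np.atleast_2d(X)@np.array(p["R"]).T+np.array(p["t"])
    return np.c_[p["fx"]*c[:,0]/c[:,2]+p["cx"],p["fy"]*c[:,1]/c[:,2]+p["cy"]]
E
cat > fit.py <<'E'
from h import *
S=pickle.load(open("pics/scene0.pkl","rb"));T=pickle.load(open("pics/top0.pkl","rb"))
s=lambda u,v:np.array([225+u/7,175+v/7]);t=lambda u,v:np.array([200+u/7,170+v/7])
obs=[(S,s(45,345),(.06,-.05,.01)),(S,s(190,540),(.06,.05,.01)),(S,s(488,400),(-.06,.05,.01)),
(T,t(190,85),(.06,.05,.01)),(T,t(460,155),(.06,-.05,.01)),(T,t(365,475),(-.06,-.05,.01)),(T,t(100,400),(-.06,.05,.01)),
(T,t(220,378),(-.047,0,.118)),(S,s(398,85),(-.047,0,.118))]
def f(q,full=False):
    x,y,a=q;c,d=np.cos(a),np.sin(a);r=[]
    for p,u,X in obs:
        W=(x+c*X[0]-d*X[1],y+d*X[0]+c*X[1],X[2]);r.append(proj(p,W)[0]-u)
    return np.array(r) if full else np.ravel(r)
r=least_squares(f,[.5,0,0]);print(r.x,np.degrees(r.x[2]));print(f(r.x,True).round(2))
# hub top triangulation
def tri(a,b):
    q=least_squares(lambda X:np.r_[proj(S,X)[0]-a,proj(T,X)[0]-b],[.5,0,.1]);return q.x,q.fun
print("hub top",tri(s(268,185),t(267,240)))
# wing tip centers top: scene image tops; tip A right in scene / ? 
print("tipA",tri(s(203,128),t(380,244)));print("tipB",tri(s(350,235),t(155,240)))
print("tool yaw needed / radius",np.hypot(*r.x[:2]))
for n,a,b in(("yoyo",(208,254),(262,160)),("remover top",(234.4,183.2),(285.5,211)),("cup",(294,269),(185,191.5))):
    print(n,tri(np.array(a),np.array(b)))
E
python3 fit.py
```

```text
[ 0.60511702  0.11933239 -0.24282156] -13.91265075840344
[[-1.16 -2.53]
 [-0.41 -1.8 ]
 [ 0.68 -2.43]
 [-1.26 -1.8 ]
 [-1.09 -1.29]
 [-0.34 -0.13]
 [-2.06 -0.26]
 [-0.52 -0.58]
 [-0.11 -1.7 ]]
hub top (array([0.60489013, 0.11784978, 0.09017264]), array([-0.11797223, -0.01377702, -0.09376974,  0.07282544]))
tipA (array([0.60296963, 0.08333982, 0.09095222]), array([-1.11668257, -0.15073402, -0.86446493,  0.68797185]))
tipB (array([0.60395677, 0.15309245, 0.09246688]), array([ 0.07632735,  0.00737825,  0.06215344, -0.04696832]))
tool yaw needed / radius 0.6167712950215751
yoyo (array([ 0.73699464,  0.06679075, -0.02642418]), array([-1.33760736, -0.2555194 , -1.16593454,  0.99844993]))
remover top (array([0.59444006, 0.01002222, 0.06883624]), array([-0.47279443, -0.07960813, -0.34981836,  0.29092043]))
cup (array([0.64516041, 0.25290442, 0.00893202]), array([ 0.23578186,  0.01429823,  0.21884303, -0.1573054 ]))
```

The crops confirm it: the small grey stand has its hub at scene ~(263,201) and top ~(238,204), with the wings across the stand. The axis is at about (0.605, 0.118) and the stand yaw is −13.9°. The wings are at about 104° in the stand frame, so the joint is about 8.1 rad. The hub top at 0.090–0.095 agrees with that.

I'll shut the fingers and turn the tool to yaw 76.1°, which makes tool x = stand y and tool y = stand x.

Emit:
servo_tool(motion=[[[0,0,0,0,0,-0.13],[0,0,0,0,0,-0.13],[0,0,0,0,0,-0.13],[0,0,0,0,0,-0.13],[0,0,0,0,0,-0.13]]], gripper=0, newtons=20)

```text
time: 1.2
ee_pos: [0.1498, -0.5292, 0.2503]
tcp_rot: [180.0, -0.0, 53.4]
wrist_force: [-0.2, 0.9, 0.3]
opening: 0.0121
```

Emit:
servo_tool(motion=[[[0,0,0,0,0,-0.13],[0,0,0,0,0,-0.13],[0,0,0,0,0,-0.14]]])

```text
time: 1.5
ee_pos: [0.1498, -0.5292, 0.2503]
tcp_rot: [-180.0, 0.0, 76.3]
wrist_force: [-0.4, -0.2, 0.1]
opening: 0.0002
```

```bash
cat > s.py <<'E'
from workcell import bot
import numpy as np
A=np.array([.605,.118]);a=np.radians(-13.9);ex=np.array([np.cos(a),np.sin(a)]);ey=np.array([-np.sin(a),np.cos(a)])
def now():
    o=bot.get_obs();p=np.array(o["ee_pos"]);d=p[:2]-A
    s=1000*np.array([d@ex,d@ey]);print("t",o["time"],"stand xy mm",s.round(1),"z",(1000*p[2]).round(1),"rot",np.round(o["tcp_rot"],1),"F",np.round(o["wrist_force"],1),"q",np.round(o["q"]),"open",round(o["opening"],4))
    return s,1000*p[2],o
def centre(w,gap=0,r=26,hx=14.5,hy=11):
    w=np.radians(w);d=np.array([np.cos(w),np.sin(w)]);n=np.array([-np.sin(w),np.cos(w)])
    return r*d+(4+gap+hx*abs(n[0])+hy*abs(n[1]))*n
if __name__=="__main__":
    import sys
    s,z,o=now()
    R=np.array([float(v) for v in o["tcp_rot"]]);y=np.radians(R[2])
    t=centre(-76,6);print(t, "delta tool x,y,z mm", (t-s)[::-1].round(1), z-150)
E
python3 s.py
```

```text
t 1.5 stand xy mm [-286.4 -737.6] z 250.3 rot [-180.     0.    76.3] F [-0.4 -0.2  0.1] q [-74.   5.  10.  95.  -0.  30.] open 0.0002
[ 32.22639019 -18.76101286] delta tool x,y,z mm [718.9 318.7] 100.27517365732061
```

Emit:
servo_tool(motion=[[[20,9,0,0,0,0],[40,18,0,0,0,0],[40,18,0,0,0,0],[40,18,0,0,0,0],[40,18,0,0,0,0]]])

```text
time: 2.0
ee_pos: [0.2727, -0.3729, 0.2504]
tcp_rot: [180.0, 0.0, 75.9]
wrist_force: [1.2, -1.0, -1.1]
opening: 0.0001
```

Emit:
servo_tool(motion=[[[40,18,0,0,0,0],[40,18,0,0,0,0],[40,18,0,0,0,0],[40,18,0,0,0,0],[40,18,0,0,0,0]]])

```text
time: 2.5
ee_pos: [0.4087, -0.2004, 0.2506]
tcp_rot: [180.0, 0.0, 76.0]
wrist_force: [1.3, -1.2, 0.4]
opening: -0.0
```

Emit:
servo_tool(motion=[[[40,18,0,0,0,0],[40,18,0,0,0,0],[40,18,0,0,0,0],[40,18,0,0,0,0],[40,18,0,0,0,0]]])

```text
time: 3.0
ee_pos: [0.5446, -0.0281, 0.2504]
tcp_rot: [180.0, -0.0, 76.0]
wrist_force: [0.8, -1.2, 1.2]
opening: 0.0002
```

Emit:
servo_tool(motion=[[[40,18,0,0,0,0],[40,18,0,0,0,0],[20,9,0,0,0,0],[0,0,30,0,0,0],[0,0,30,0,0,0]]])

```text
time: 3.5
ee_pos: [0.6124, 0.0572, 0.1898]
tcp_rot: [179.9, -0.0, 76.0]
wrist_force: [-0.1, 0.4, 0.5]
opening: 0.0
```

```bash
cat > pic.py <<'E'
import sys,cv2,pickle
from workcell import bot
from h import *
n=sys.argv[1]
S=bot.camera("scene");T=bot.camera("top")
a=cv2.cvtColor(S["color"],4)[165:265,215:315];b=cv2.cvtColor(T["color"],4)[165:265,190:290]
pickle.dump((S,T),open(f"pics/{n}.pkl","wb"))
c=np.hstack([a,b]);c=cv2.convertScaleAbs(c,alpha=1.4);cv2.imwrite(f"pics/{n}.png",cv2.resize(c,None,fx=4,fy=4,interpolation=2))
E
python3 s.py; python3 pic.py a1
```

```text
t 3.5 stand xy mm [ 21.8 -57.2] z 189.8 rot [179.9  -0.   76. ] F [-0.1  0.4  0.5] q [  5.  13.  13.  89.  -0. 109.] open 0.0
[ 32.22639019 -18.76101286] delta tool x,y,z mm [38.4 10.4] 39.75000751131054
```

View pics/a1.png

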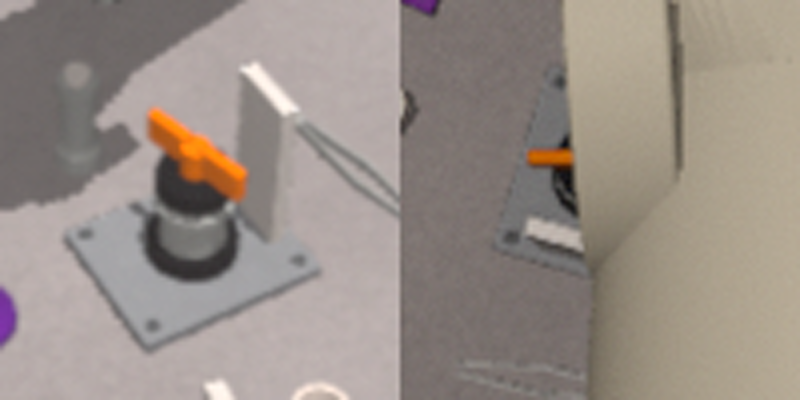

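The scene view shows the wings at crop ~(195,150), unmoved. The top view is half hidden by the arm. Next I'll go over the start of the stroke and lower beside the wing.

Emit:
servo_tool(motion=[[[20,5,20,0,0,0],[19,5,20,0,0,0],[0,0,10,0,0,0],[0,0,10,0,0,0],[0,0,0,0,0,0]]])

```text
time: 4.1
ee_pos: [0.6303, 0.091, 0.1299]
tcp_rot: [-179.9, 0.0, 75.9]
wrist_force: [0.2, -0.4, 0.2]
opening: 0.0001
```

```bash
python3 s.py; python3 pic.py a2
python3 - <<'E'
from s import *
for lo,hi in((-76,-136),(44,-136)):
    w=np.arange(lo,hi-1,-15);c=np.array([centre(v) for v in w]);print(c.round(0).tolist());print(np.diff(c,axis=0)[:,::-1].round(0).tolist())
E
```

```text
t 4.1 stand xy mm [ 31.  -20.2] z 129.9 rot [-179.9    0.    75.9] F [ 0.2 -0.4  0.2] q [  8.  16.  10.  84.  -0. 112.] open 0.0001
[ 32.22639019 -18.76101286] delta tool x,y,z mm [1.4 1.2] -20.076406520602063
[[26.0, -20.0], [18.0, -26.0], [13.0, -31.0], [6.0, -34.0], [-3.0, -34.0]]
[[-6.0, -8.0], [-4.0, -5.0], [-3.0, -7.0], [-0.0, -9.0]]
[[3.0, 34.0], [13.0, 31.0], [21.0, 24.0], [26.0, 15.0], [30.0, 11.0], [33.0, 5.0], [34.0, -3.0], [32.0, -12.0], [26.0, -20.0], [18.0, -26.0], [13.0, -31.0], [6.0, -34.0], [-3.0, -34.0]]
[[-3.0, 9.0], [-7.0, 8.0], [-9.0, 5.0], [-4.0, 4.0], [-6.0, 3.0], [-8.0, 1.0], [-9.0, -2.0], [-8.0, -5.0], [-6.0, -8.0], [-4.0, -5.0], [-3.0, -7.0], [-0.0, -9.0]]
```

View pics/a2.png

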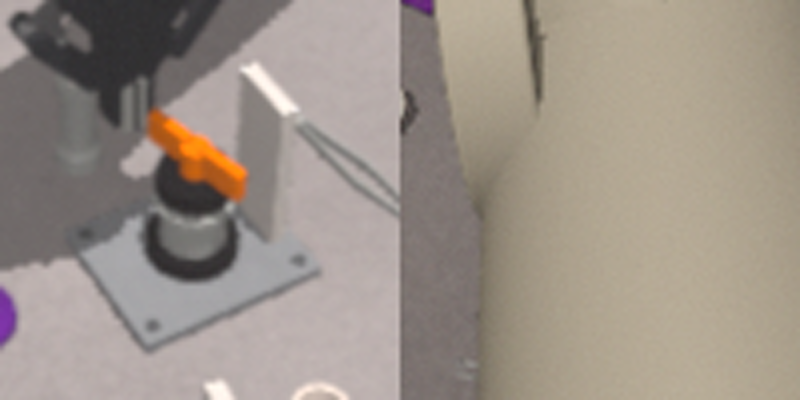

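The finger (scene crop ~(137,105)) is on the counter-clockwise side of the near wing, clear of it. I'll lower and start stroke 1 gently.

Emit:
servo_tool(motion=[[[0,1,14,0,0,0],[0,0,14,0,0,0],[0,-3,0,0,0,0],[-3,-4,0,0,0,0],[-5,-5,0,0,0,0]]])

```text
time: 4.7
ee_pos: [0.618, 0.0867, 0.1026]
tcp_rot: [180.0, -0.0, 76.0]
wrist_force: [2.3, 1.0, -0.7]
opening: -0.0002
```

```bash
python3 s.py; python3 pic.py a3
```

```text
t 4.7 stand xy mm [ 20.2 -27.3] z 102.6 rot [180.  -0.  76.] F [ 2.3  1.  -0.7] q [  8.  15.   5.  80.   0. 112.] open -0.0002
[ 32.22639019 -18.76101286] delta tool x,y,z mm [ 8.5 12.1] -47.445434967486165
```

View pics/a3.png

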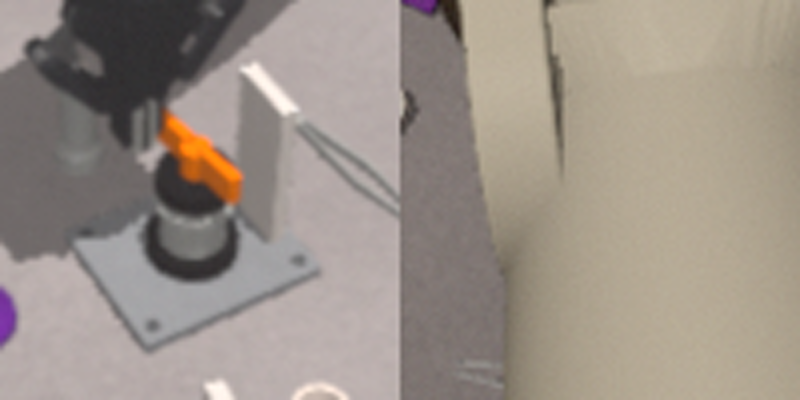

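The wing is turning (its left tip moved to ~(170,122)) at 2.5 N. Continuing stroke 1.

Emit:
servo_tool(motion=[[[-4,-7,0,0,0,0],[-3,-7,0,0,0,0],[0,-8,0,0,0,0],[1,-5,0,0,0,0],[0,0,0,0,0,0]]])

```text
time: 5.3
ee_pos: [0.5897, 0.0876, 0.1025]
tcp_rot: [-180.0, 0.0, 76.0]
wrist_force: [0.2, -0.1, 0.9]
opening: -0.0002
```

```bash
python3 s.py; python3 pic.py a4
```

```text
t 5.3 stand xy mm [ -7.6 -33.2] z 102.5 rot [-180.    0.   76.] F [ 0.2 -0.1  0.9] q [  8.  11.   0.  79.  -0. 112.] open -0.0002
[ 32.22639019 -18.76101286] delta tool x,y,z mm [14.5 39.8] -47.5130455388974
```

View pics/a4.png

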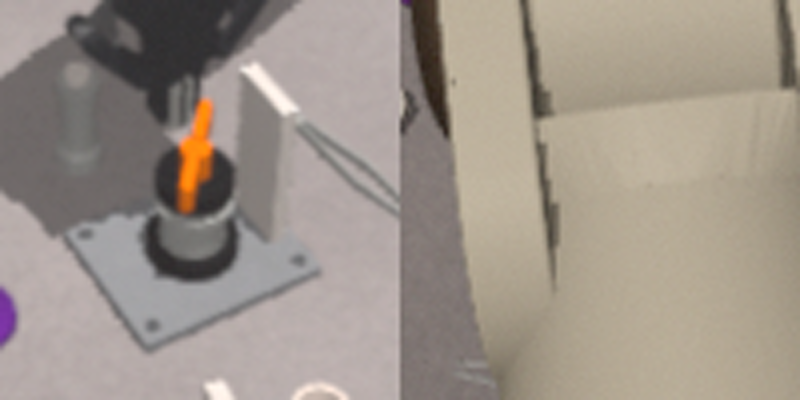

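```bash
cat > wing.py <<'E'
import sys
from h import *
from s import A,ex,ey
def meas(n):
    """fit w (mod 180) by IoU of projected wing box mask with orange pixels in scene view"""
    S,T=pickle.load(open(f"pics/{n}.pkl","rb"))
    hsv=cv2.cvtColor(S["color"],cv2.COLOR_RGB2HSV)
    m=cv2.inRange(hsv,(4,150,70),(20,255,255)); k=np.zeros_like(m);k[165:240,225:300]=1;m=(m>0)&(k>0)
    best=[]
    off=np.array([0.7,1.8])
    for w in np.arange(-180,0,2.):
      a=np.radians(w);d=np.cos(a)*ex+np.sin(a)*ey;nn=np.array([-d[1],d[0]])
      P=[np.r_[A+r*d+s*nn,z] for r in(-.036,.036) for s in(-.004,.004) for z in(.074,.096)]
      q=(proj(S,np.array(P))+off)
      hull=cv2.convexHull((q*16).astype(np.int32));z=np.zeros(m.shape,np.uint8);cv2.fillConvexPoly(z,hull,1,shift=4)
      best.append(((m&(z>0)).sum()/(m|(z>0)).sum(),w))
    best.sort(reverse=True);return best[:4],m.sum()
if __name__=="__main__":
    for n in sys.argv[1:]: print(n,meas(n))
E
python3 wing.py a1 a3 a4
```

```text
a1 ([(np.float64(0.7310344827586207), np.float64(-84.0)), (np.float64(0.7171052631578947), np.float64(-80.0)), (np.float64(0.7105263157894737), np.float64(-78.0)), (np.float64(0.7025316455696202), np.float64(-76.0))], np.int64(231))
a3 ([(np.float64(0.7025089605734767), np.float64(-84.0)), (np.float64(0.676056338028169), np.float64(-88.0)), (np.float64(0.6702898550724637), np.float64(-90.0)), (np.float64(0.6666666666666666), np.float64(-80.0))], np.int64(204))
a4 ([(np.float64(0.6903553299492385), np.float64(-132.0)), (np.float64(0.69), np.float64(-134.0)), (np.float64(0.6649484536082474), np.float64(-130.0)), (np.float64(0.6555023923444976), np.float64(-136.0))], np.int64(158))
```

Wing now at −132° (other wing at 48°), a clockwise turn of 56°. I'll lift, cross over the cap, and lower behind the other wing.

Run:
```python
from s import *
print(centre(48,6),centre(48,0))
s,z,o=now();print((centre(48,6)-s)[::-1])
```

```text
[-3.51175427 38.14844872] [ 0.94711468 34.13366508]
t 5.4 stand xy mm [ -7.1 -33.2] z 102.3 rot [-180.    0.   76.] F [ 0.1 -0.   0.4] q [  8.  11.   0.  79.   0. 112.] open 0.0003
[71.34881444  3.58488252]
```

Emit:
servo_tool(motion=[[[-4,0,10,0,0,0],[0,0,-25,0,0,0],[0,0,-30,0,0,0],[0,0,0,0,0,0]]])

```text
time: 5.8
ee_pos: [0.5909, 0.0834, 0.1505]
tcp_rot: [179.8, -0.1, 76.0]
wrist_force: [0.6, 0.4, 0.9]
opening: 0.0001
```

One slip: the first row of that lift went 10 mm down before rising. It was outside the skirt and the force stayed near 0, so nothing was touched.

Emit:
servo_tool(motion=[[[25,1,0,0,0,0],[30,2,0,0,0,0],[20,0,0,0,0,0],[0,0,0,0,0,0]]])

```text
time: 6.2
ee_pos: [0.6106, 0.1575, 0.1458]
tcp_rot: [-179.9, 0.0, 76.1]
wrist_force: [-0.5, 0.3, -1.2]
opening: 0.0001
```

```bash
python3 s.py; python3 pic.py a5; python3 wing.py a5
```

```text
t 6.2 stand xy mm [-4.  39.7] z 145.8 rot [-179.9    0.    76.1] F [-0.5  0.3 -1.2] q [ 14.  15.  10.  85.   0. 118.] open 0.0001
[ 32.22639019 -18.76101286] delta tool x,y,z mm [-58.4  36.2] -4.199747578412001
a5 ([(np.float64(0.6581632653061225), np.float64(-134.0)), (np.float64(0.6580310880829016), np.float64(-132.0)), (np.float64(0.6323529411764706), np.float64(-136.0)), (np.float64(0.6230366492146597), np.float64(-130.0))], np.int64(145))
```

View pics/a5.png

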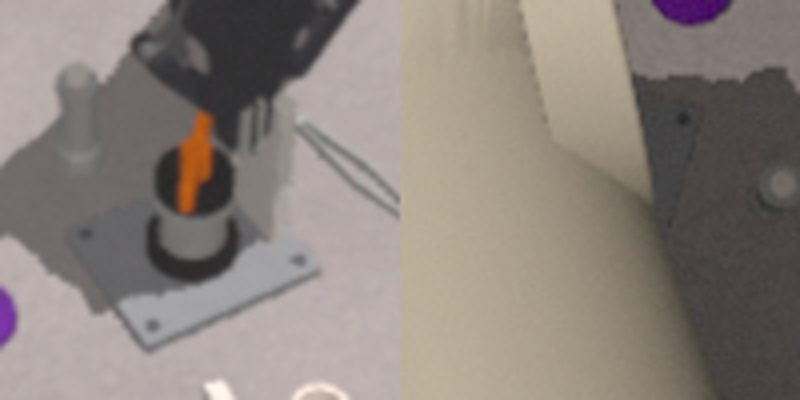

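The finger (crop ~(255,125)) is on the counter-clockwise side of the wing that points at the camera. I'll lower and begin stroke 2.

Emit:
servo_tool(motion=[[[0,0,20,0,0,0],[0,0,24,0,0,0],[-3,4,0,0,0,0],[-3,6,0,0,0,0],[-3,9,0,0,0,0]]])

```text
time: 6.8
ee_pos: [0.6274, 0.1416, 0.1047]
tcp_rot: [180.0, -0.0, 76.0]
wrist_force: [-1.2, 1.8, -0.5]
opening: -0.0001
```

Emit:
servo_tool(motion=[[[-7,8,0,0,0,0],[-8,5,0,0,0,0],[-6,3,0,0,0,0],[0,0,0,0,0,0]]])

```text
time: 7.2
ee_pos: [0.6379, 0.1166, 0.1037]
tcp_rot: [179.9, 0.0, 75.9]
wrist_force: [0.8, -0.3, -0.5]
opening: 0.0
```

```bash
python3 s.py; python3 pic.py a6; python3 wing.py a6
```

```text
t 7.2 stand xy mm [32.3  6.6] z 103.7 rot [179.9   0.   75.9] F [ 0.8 -0.3 -0.5] q [ 10.  18.   9.  81.  -0. 114.] open 0.0
[ 32.22639019 -18.76101286] delta tool x,y,z mm [-25.3  -0. ] -46.315904929718414
a6 ([(np.float64(0.5521472392638037), np.float64(-4.0)), (np.float64(0.5468277945619335), np.float64(-6.0)), (np.float64(0.5400593471810089), np.float64(-12.0)), (np.float64(0.538235294117647), np.float64(-10.0))], np.int64(184))
```

View pics/a6.png

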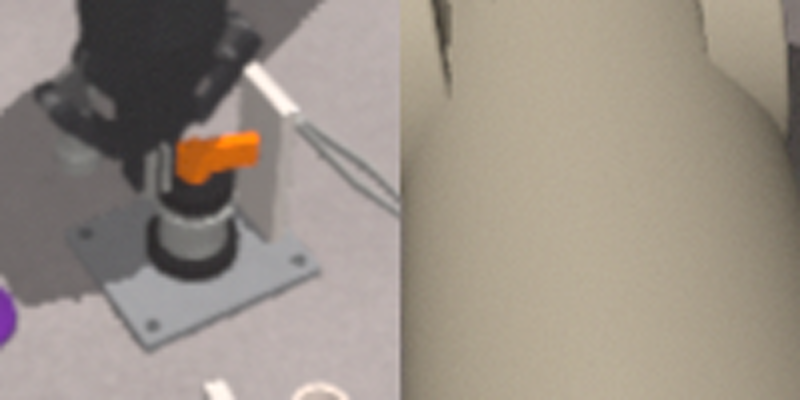

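The wing follows (now about −10°). Continuing stroke 2.

Emit:
servo_tool(motion=[[[-8,1,0,0,0,0],[-9,-2,0,0,0,0],[-9,-6,0,0,0,0],[-7,-7,0,0,0,0],[-4,-7,0,0,0,0]]])

```text
time: 7.8
ee_pos: [0.6072, 0.0861, 0.1035]
tcp_rot: [180.0, 0.0, 75.9]
wrist_force: [3.6, 0.1, -0.4]
opening: 0.0001
```

Emit:
servo_tool(motion=[[[-3,-7,0,0,0,0],[0,-8,0,0,0,0],[1,-6,0,0,0,0],[0,0,0,0,0,0]]])

```text
time: 8.2
ee_pos: [0.5862, 0.0906, 0.1034]
tcp_rot: [-180.0, 0.0, 76.0]
wrist_force: [-0.3, -0.6, -0.1]
opening: -0.0003
```

```bash
python3 s.py; python3 pic.py a7; python3 wing.py a7
```

```text
t 8.2 stand xy mm [-11.7 -31.1] z 103.4 rot [-180.    0.   76.] F [-0.3 -0.6 -0.1] q [  9.  11.  -0.  80.  -0. 113.] open -0.0003
[ 32.22639019 -18.76101286] delta tool x,y,z mm [12.4 43.9] -46.59812274727423
a7 ([(np.float64(0.7019230769230769), np.float64(-136.0)), (np.float64(0.6995305164319249), np.float64(-140.0)), (np.float64(0.6966824644549763), np.float64(-138.0)), (np.float64(0.6555023923444976), np.float64(-134.0))], np.int64(166))
```

View pics/a7.png

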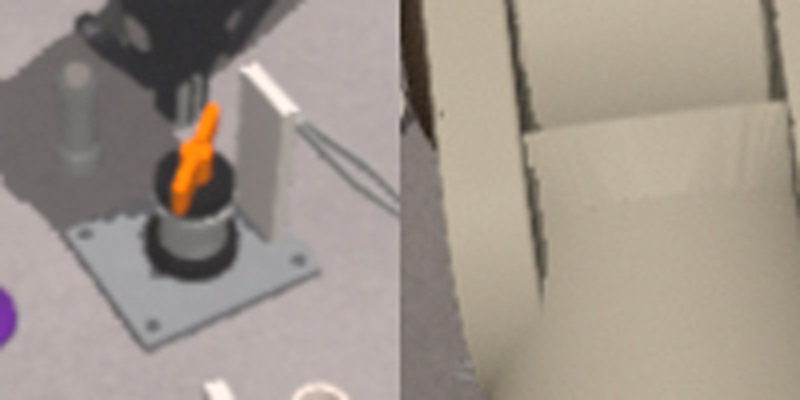

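At −138° (other wing at 42°), with about 222° left. Lifting and crossing for stroke 3.

Emit:
servo_tool(motion=[[[-4,-1,0,0,0,0],[0,0,-25,0,0,0],[0,0,-22,0,0,0],[0,0,0,0,0,0]]])

```text
time: 8.7
ee_pos: [0.5863, 0.0866, 0.1534]
tcp_rot: [179.8, -0.1, 76.0]
wrist_force: [-0.3, -0.5, 0.1]
opening: 0.0002
```

Emit:
servo_tool(motion=[[[25,3,0,0,0,0],[30,4,0,0,0,0],[18,3,0,0,0,0],[0,0,0,0,0,0]]])

```text
time: 9.1
ee_pos: [0.6128, 0.1566, 0.1489]
tcp_rot: [-179.9, 0.0, 76.1]
wrist_force: [-0.2, -0.9, 0.5]
opening: 0.0002
```

```bash
python3 s.py; python3 pic.py a8; python3 wing.py a8
```

```text
t 9.1 stand xy mm [-1.8 39.4] z 148.9 rot [-179.9    0.    76.1] F [-0.2 -0.9  0.5] q [ 14.  16.  11.  85.   0. 118.] open 0.0002
[ 32.22639019 -18.76101286] delta tool x,y,z mm [-58.1  34. ] -1.1401248864641218
a8 ([(np.float64(0.6634615384615384), np.float64(-140.0)), (np.float64(0.6601941747572816), np.float64(-138.0)), (np.float64(0.6568627450980392), np.float64(-136.0)), (np.float64(0.6126126126126126), np.float64(-142.0))], np.int64(150))
```

View pics/a8.png

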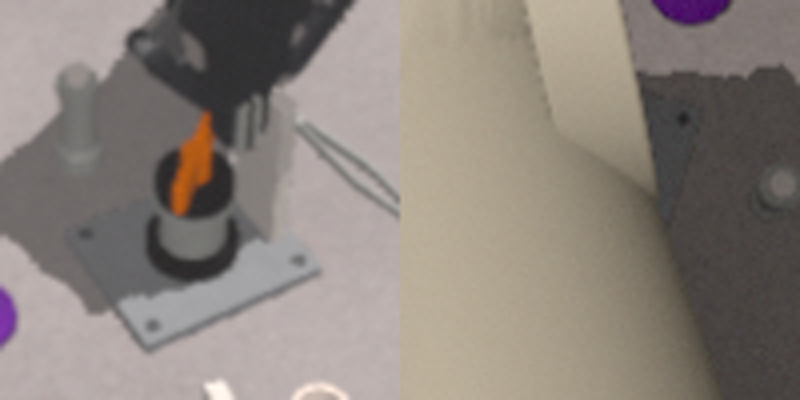

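Same picture as before stroke 2: the finger is on the counter-clockwise side and the wing is unchanged. Stroke 3, a little deeper because the cap has sunk.

Emit:
servo_tool(motion=[[[0,0,24,0,0,0],[0,0,24,0,0,0],[-3,4,0,0,0,0],[-3,6,0,0,0,0],[-4,8,0,0,0,0]]])

```text
time: 9.7
ee_pos: [0.6281, 0.1404, 0.1038]
tcp_rot: [180.0, -0.1, 76.0]
wrist_force: [-1.0, 1.9, 0.5]
opening: 0.0003
```

Emit:
servo_tool(motion=[[[-7,8,0,0,0,0],[-8,4,0,0,0,0],[-7,2,0,0,0,0],[-8,1,0,0,0,0],[-9,-2,0,0,0,0]]])

```text
time: 10.2
ee_pos: [0.631, 0.0993, 0.1024]
tcp_rot: [180.0, -0.0, 76.0]
wrist_force: [1.6, 3.1, 0.2]
opening: 0.0002
```

Emit:
servo_tool(motion=[[[-9,-5,0,0,0,0],[-7,-7,0,0,0,0],[-4,-7,0,0,0,0],[0,0,0,0,0,0]]])

```text
time: 10.6
ee_pos: [0.6064, 0.0846, 0.1027]
tcp_rot: [180.0, 0.0, 75.9]
wrist_force: [0.4, -0.5, -0.0]
opening: -0.0003
```

```bash
python3 s.py; python3 pic.py a9; python3 wing.py a9
```

```text
t 10.6 stand xy mm [  9.4 -32.1] z 102.7 rot [180.    0.   75.9] F [ 0.4 -0.5 -0. ] q [  8.  13.   3.  80.  -0. 112.] open -0.0003
[ 32.22639019 -18.76101286] delta tool x,y,z mm [13.4 22.8] -47.3073132457461
a9 ([(np.float64(0.7442922374429224), np.float64(-106.0)), (np.float64(0.7297297297297297), np.float64(-102.0)), (np.float64(0.72), np.float64(-104.0)), (np.float64(0.7117117117117117), np.float64(-108.0))], np.int64(173))
```

View pics/a9.png

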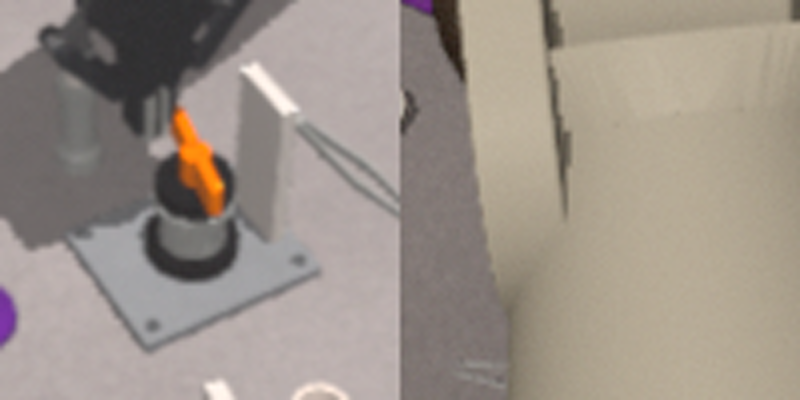

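At −105°, with about 75° left. Finishing stroke 3 and crossing over again.

Emit:
servo_tool(motion=[[[-3,-7,0,0,0,0],[0,-8,0,0,0,0],[1,-6,0,0,0,0],[0,0,0,0,0,0]]])

```text
time: 11.1
ee_pos: [0.5854, 0.0885, 0.1021]
tcp_rot: [-179.9, 0.0, 76.0]
wrist_force: [-1.9, -1.4, -0.5]
opening: -0.0001
```

Emit:
servo_tool(motion=[[[-4,-1,0,0,0,0],[0,0,-25,0,0,0],[0,0,-22,0,0,0],[0,0,0,0,0,0]]])

```text
time: 11.5
ee_pos: [0.5858, 0.0847, 0.1525]
tcp_rot: [179.8, -0.1, 76.0]
wrist_force: [0.5, -0.5, 0.4]
opening: 0.0002
```

Emit:
servo_tool(motion=[[[25,3,0,0,0,0],[30,4,0,0,0,0],[20,3,0,0,0,0],[0,0,0,0,0,0]]])

```text
time: 11.9
ee_pos: [0.6128, 0.1569, 0.1479]
tcp_rot: [-179.9, 0.0, 76.1]
wrist_force: [-0.9, -0.4, 0.2]
opening: -0.0
```

```bash
python3 s.py; python3 pic.py b1; python3 wing.py b1
```

```text
t 11.9 stand xy mm [-1.8 39.6] z 147.9 rot [-179.9    0.    76.1] F [-0.9 -0.4  0.2] q [ 14.  16.  11.  85.   0. 118.] open -0.0
[ 32.22639019 -18.76101286] delta tool x,y,z mm [-58.4  34. ] -2.1298654949291063
b1 ([(np.float64(0.6752577319587629), np.float64(-134.0)), (np.float64(0.665), np.float64(-136.0)), (np.float64(0.6580310880829016), np.float64(-132.0)), (np.float64(0.6439024390243903), np.float64(-138.0))], np.int64(145))
```

View pics/b1.png

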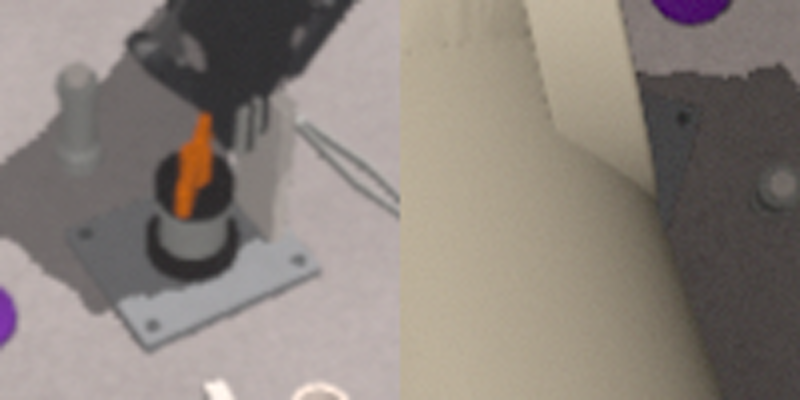

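About 45° left. Final stroke, watching the force towards the stop.

Emit:
servo_tool(motion=[[[0,0,24,0,0,0],[0,0,22,0,0,0],[-3,4,0,0,0,0],[-3,6,0,0,0,0],[-4,8,0,0,0,0]]])

```text
time: 12.5
ee_pos: [0.6281, 0.1404, 0.1047]
tcp_rot: [180.0, -0.1, 76.0]
wrist_force: [-1.5, 2.5, -0.4]
opening: -0.0002
```

Emit:
servo_tool(motion=[[[-5,6,0,0,0,0],[-4,3,0,0,0,0],[-2,1,0,0,0,0],[0,0,0,0,0,0]]])

```text
time: 12.9
ee_pos: [0.635, 0.1273, 0.1037]
tcp_rot: [179.9, -0.0, 75.9]
wrist_force: [-1.3, 0.2, -0.3]
opening: 0.0
```

```bash
python3 s.py; python3 pic.py b2; python3 wing.py b2
```

```text
t 12.9 stand xy mm [26.9 16.3] z 103.7 rot [179.9  -0.   75.9] F [-1.3  0.2 -0.3] q [ 11.  18.   9.  81.  -0. 115.] open 0.0
[ 32.22639019 -18.76101286] delta tool x,y,z mm [-35.    5.3] -46.26798536018525
b2 ([(np.float64(0.40728476821192056), np.float64(-174.0)), (np.float64(0.3967741935483871), np.float64(-176.0)), (np.float64(0.3954248366013072), np.float64(-170.0)), (np.float64(0.384375), np.float64(-178.0))], np.int64(129))
```

View pics/b2.png

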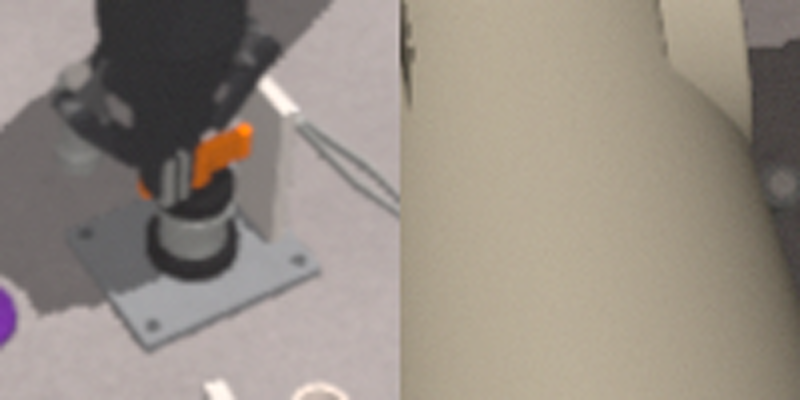

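The wing is at about 5°, nearly home. Small steps against the stop now.

Emit:
servo_tool(motion=[[[-2,0,0,0,0,0],[-1,0,0,0,0,0],[0,0,0,0,0,0]]])

```text
time: 13.3
ee_pos: [0.6342, 0.1264, 0.1035]
tcp_rot: [180.0, -0.2, 76.0]
wrist_force: [3.2, 8.3, -1.2]
opening: 0.0001
```

Emit:
servo_tool(motion=[[[-1,0,0,0,0,0],[-1,0,0,0,0,0],[0,0,0,0,0,0]]])

```text
time: 13.6
ee_pos: [0.634, 0.1257, 0.1036]
tcp_rot: [180.0, -0.3, 76.1]
wrist_force: [3.9, 14.1, -1.8]
opening: -0.0003
```

The force climbs to 14 N with almost no motion, against about 2 N for turning, so this is the hard stop. I'll back off, lift, move the arm away and check.

Emit:
servo_tool(motion=[[[5,0,0,0,0,0],[4,0,0,0,0,0],[0,0,-25,0,0,0],[0,0,-40,0,0,0],[0,0,-40,0,0,0]]])

```text
time: 14.1
ee_pos: [0.635, 0.1314, 0.209]
tcp_rot: [-179.9, 0.1, 76.0]
wrist_force: [1.2, -0.2, 0.6]
opening: -0.0002
```

Emit:
servo_tool(motion=[[[-20,-20,0,0,0,0],[-40,-20,0,0,0,0],[-40,-20,0,0,0,0],[-40,-20,0,0,0,0],[-40,-20,0,0,0,0]]])

```text
time: 14.6
ee_pos: [0.4934, -0.0199, 0.2082]
tcp_rot: [180.0, 0.0, 76.0]
wrist_force: [0.4, -0.1, 0.2]
opening: 0.0
```

Emit:
servo_tool(motion=[[[-40,-20,0,0,0,0],[-40,-20,0,0,0,0],[-40,-20,0,0,0,0],[-20,-10,0,0,0,0],[0,0,0,0,0,0]]])

```text
time: 15.1
ee_pos: [0.3914, -0.1393, 0.2088]
tcp_rot: [180.0, 0.1, 75.8]
wrist_force: [0.3, 0.1, 0.4]
opening: 0.0
```

```bash
python3 s.py; python3 pic.py c1; python3 wing.py c1
python3 - <<'E'
import cv2,pickle,numpy as np
S,T=pickle.load(open("pics/c1.pkl","rb"))
for n,P,r in(("scene",S,(150,340,170,350)),("top",T,(100,300,150,320))):
    a=cv2.imread(f"pics/{n}0.png");b=cv2.cvtColor(P["color"],4);y0,y1,x0,x1=r
    cv2.imwrite(f"pics/cmp_{n}.png",cv2.resize(np.hstack([a[y0:y1,x0:x1],b[y0:y1,x0:x1]]),None,fx=2.2,fy=2.2,interpolation=2))
E
```

```text
t 15.1 stand xy mm [-145.6 -301.1] z 208.8 rot [1.80e+02 1.00e-01 7.58e+01] F [0.3 0.1 0.4] q [-20. -14. -12.  92.  -0.  85.] open 0.0
[ 32.22639019 -18.76101286] delta tool x,y,z mm [282.3 177.8] 58.794441803342636
c1 ([(np.float64(0.7934426229508197), np.float64(-174.0)), (np.float64(0.7903225806451613), np.float64(-176.0)), (np.float64(0.7601246105919003), np.float64(-178.0)), (np.float64(0.7585139318885449), np.float64(-180.0))], np.int64(251))
```

View pics/c1.png

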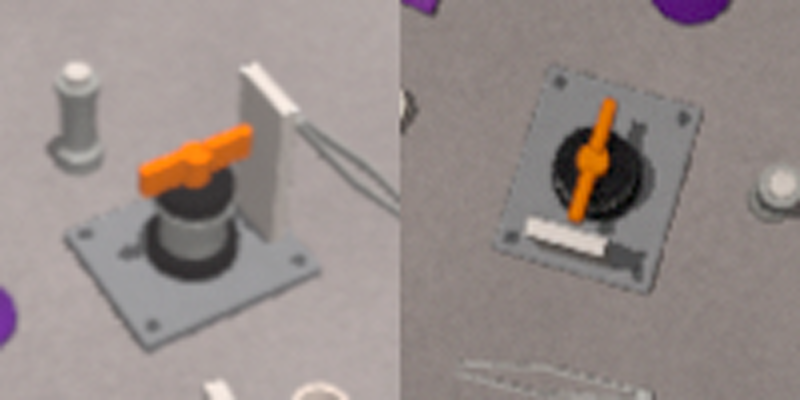

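View pics/cmp_scene.png

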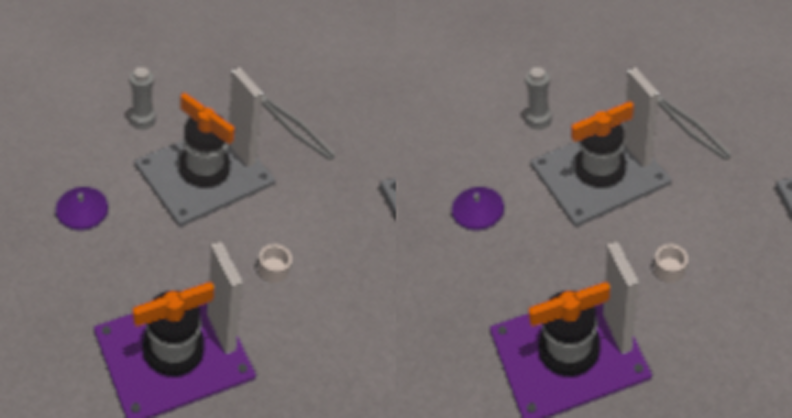

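View pics/cmp_top.png

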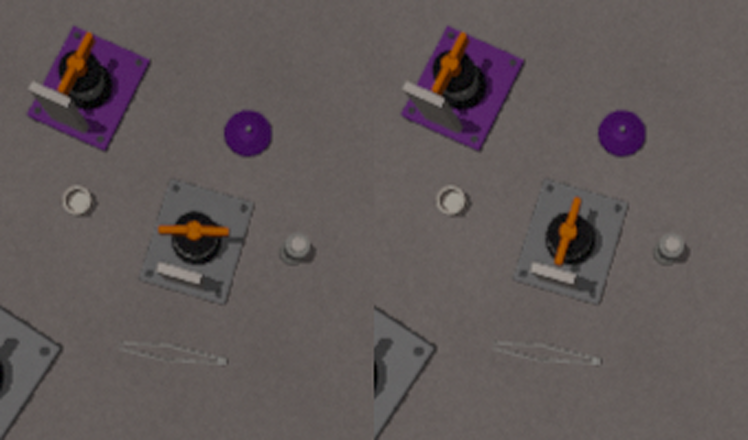

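Run:
```python
from h import *
from s import ex,A
S,T=pickle.load(open("pics/c1.pkl","rb"))
m=cv2.inRange(cv2.cvtColor(T["color"],cv2.COLOR_RGB2HSV),(4,150,60),(20,255,255));k=np.zeros_like(m);k[180:230,215:265]=1;m=m*k
v,u=np.nonzero(m);l=cv2.fitLine(np.c_[u,v].astype(np.float32),cv2.DIST_L2,0,.01,.01).ravel();print("px dir",np.degrees(np.arctan2(l[1],l[0])),len(u))
for w in(-10,-5,0,5,10):
    a=np.radians(-13.9+w);d=np.array([np.cos(a),np.sin(a)])
    P=proj(T,np.array([np.r_[A-.036*d,.09],np.r_[A+.036*d,.09]]));q=P[1]-P[0];print(w,np.degrees(np.arctan2(q[1],q[0])))
# edge of plate from two left corners seen in c1.png
```

```text
px dir -72.426445 156
-10 -64.10330504607317
-5 -69.1128538926506
0 -74.13284007273673
5 -79.16268332735011
10 -84.20149514231703
```

In the top view the wings are within about 2° of the stand's x axis, which is home. The bystanders are unmoved in both before/after pairs. Handing in.

```bash
python3 -c "
from workcell import bot
print(bot.job_done())"
```

```text
the job is handed in; nothing more can be done
None
```

The cap on the small grey stand is screwed home, and I handed the job in at about 15 s of the 72 s allowed. I left the purple stand and the larger grey stand alone.

- **Strokes:** With the fingers shut, I pushed the wings clockwise from the side in four strokes, about 464° in total. I lifted over the cap between strokes, and no wing was taken between the fingers.
- **Hard stop:** On the last push the force rose to about 14 N with almost no movement. Earlier pushes had stayed below about 4 N.
- **Wing angle:** The top camera puts the wings within about 2° of the stand's x axis. The coarser scene-camera fit said about 5°. Both are inside the 0.2 rad (11°) limit.
- **Bystanders and hand:** The yo-yo half, remover, spacer cup and tweezers look unmoved in before/after pictures from both cameras. The hand is clear, with the wrist force near zero.
- **Disagreements:** The measured heights came out about 4 mm low against the sizes given, because of camera calibration, and I allowed for that. The first lift began with a mistaken 10 mm dip beside the cap, which touched nothing.

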